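# Pack the binder's flanged weights up-down-up

## Task

Pack the three hat-shaped steel page weights of the same size into the shallow wooden tray, alternately up and down so that they fit. One already stands crown up at one end of the tray: stand the other crown-up weight on its brim at the opposite end, and stand the weight that is upside down on its crown in the middle between them, its brim above theirs. All three must stand flat on the tray's floor in one straight row along the tray.

Things in the scene. Friction and masses are not known exactly. Their poses are not given: they have to be found in the camera images.
- tray: Shallow open wooden tray fixed to the desk, outside 102 x 204 mm, 16 mm high; walls 8 mm thick, so inside 86 x 188 mm; its floor is 6 mm above its underside. Origin: centre of its underside, on the desk. Its y axis runs along the long side, z up; the first weight stands near the end at -y, the end at +y is empty.
- weight_in: Solid steel hat-shaped weight already in the tray, crown up: round brim 66 mm across and 10 mm thick below, round crown 28 mm across above it, 52 mm high in all, about 0.4 kg. Origin: centre of its underside (of the brim), z up. It stands with its axis 53 to 60 mm from the tray's centre towards the tray's -y end.
- weight_up: Same weight, loose on the desk, crown up: brim 66 mm across from 0 to 10 mm height, crown 28 mm across from 10 to 52 mm. Origin: centre of its underside (of the brim), z up.
- weight_down: Same weight, loose on the desk but upside down: it stands on its 28 mm crown (0 to 42 mm height), the 66 mm brim on top (42 to 52 mm) with a grey felt disc on its upper face. It stands steadily on the crown. Origin: centre of its underside as it stands (the crown's end), z up as it stands. Its brim can be gripped across its 66 mm.

How it is judged:
By the outcome, as a careful person would: the job done as asked, in the order asked, and still so for the second after the job is handed in, with the robot touching nothing.
It also fails if it takes over 61 s, if anything falls off the work surface, if the arm or the gripper's body presses on something with over 40 N, if the wrist force passes 120 N, or if a joint passes its speed limit or range.

## Robot

A 6-joint arm with a two-finger parallel gripper is mounted at the origin on the work surface. World frame = base frame: x ahead of the robot, y to its left, z up, the work surface at z = 0. Lengths are in m, angles in rad, forces in N, time in s.
With the tool pointing down it reaches from about 0.35 to 0.925 m from the base axis. Payload 6.4 kg.
Tool frame: the origin (TCP) lies midway between the tips of the shut fingers; the grasp point (between the pads) lies 19 mm behind it; z points along the fingers, y is the line along which they close (so a half turn about z gives the same grasp; the last joint's range is limited). The gripper opens to 94 mm and grips with 3 to 60 N. Pads are 16 mm wide; open, the fingers measure 119 mm over their backs; the gripper's body (75 mm by 177 mm) begins 78 mm behind the grasp point.
Start: joints at [0.958, 0.245, 1.558, -0, 1.339, -0.174], TCP at [0.276, 0.588, 0.205] pointing down, gripper open.
Joint ranges: [-3.13, 3.13], [-1.02, 2.26], [0.13, 2.54], [-0.95, 4.09], [0.21, 2.88], [-2.74, 2.74]. Speed limits (rad/s): [2.57, 2.57, 3.14, 3.14, 3.14, 3.14].

## Interface

Orientations are given as a rotation vector (axis times angle).
In Python, from plant import manip gives the robot as it stands.
- The arm moves only by the tool jog_arm, never from a script. Its argument "plan" is a list that holds one entry, the list of rows, each a list of 6 numbers: the shift along the tool's x, y, z in mm, then the turn, a rotation vector about the tool's x, y, z in degrees. A call has 1 to 12 rows; each row is the pose to reach, as a shift and turn from the pose commanded when the call began, along the tool's axes at that moment; what a row does not reach only later rows make up. A row lasts 1/8 s, in which the tool goes at most 62.5 mm and 10.7 degrees, less where a joint would pass 70% of its speed; a pose out of reach is approached as far as the arm can. A call with a gripper value outside its range is refused whole. "fingers" is the gripper command: -1 is shut, 1 is fully open, values between are in proportion, set as the call begins (left out, the last holds). The fingers move at their own pace and stop on an object; "squeeze" is the grip in N (left out, the last holds). Time passes only in rows, so rows that repeat a pose let the fingers close. It gives the time, the measured TCP pose, the force, the opening and the grip force at its end, in the units of the state.
- manip.get_obs(): the state, without advancing time (a new reading comes with each control period).
- manip.read_camera(name): name is "scene" or "top" or "wrist"; returns a dict with "frame" (480x640x3 uint8, blue, green, red), "mtx" (3x3 intrinsics, pixels), "k1" (the pictures are not rectified: a ray, as slopes to the right and down, at radius r is drawn at 1 + k1 r^2 times it, then the intrinsics apply), "pose" (4x4, takes a point from camera to world coordinates); the wrist camera has in their place "T_tool_cam" (4x4, takes a point from camera to tool coordinates, whose origin is the TCP and whose axes are the flange's). Camera axes: x right, y down, z forward; pixel columns grow to the right and rows downward; lengths in m; the calibration is good to about 2 mm. A picture is of the moment at which its call begins: read the wrist's pose just before it. There is no depth.
- manip.job_done(): hands the job in; it is judged then, once.
Trained networks look in a picture, given as the dict that the camera call returned (one of the last four; its "shot" number tells which), for a name from the list of things; names that differ only in an ending like _2 or _b are one class to them, and where a whole thing is asked for, a point or a joint stands for the part that bears it (a point fixed in the world has none). Each returns a list of dicts, best first, with "conf" (0 to 1); they miss things now and then, are a little off and sometimes report something else, mostly with a low value. They report only what shows in the picture. A call takes as long as a camera call.
- manip.spot_in(picture, name): "centre" ([x, y, z] in m, in world coordinates, good to about 4 mm: the middle of the surface that is visible of it).
The state is a dict: "clock": time; "q": joint angles; "qvel": joint speeds; "joint_efforts": joint torques, N m; "eef_pos": TCP position; "tcp_rot": TCP orientation; "force": force on the tool from outside, world axes, zero at the start; "moment": the same for the moment, N m; "opening": finger opening in m; "grip_force": force on a finger pad.
Only numpy, scipy, OpenCV 4.12 (cv2) and the standard library are available. Lean on these libraries where they do the work, as an engineer would, in place of code of your own. Each camera call takes 0.05 s, during which the arm holds its last target. There are 200 camera calls.

## Working session

There is one attempt and no reset: what is moved stays moved. The work goes in short steps, Python scripts to look and compute and a tool call to move; the robot and the scene stay as the last step left them, time stands still between calls to the robot, and variables do not carry over. Pictures are saved under pics/ and viewed, at most 10 in all, crops included, and the job is handed in when it is done.

Besides the shell and the picture viewer there is one more tool, called after "Emit:" as name([rows], argument=value, ...), one row to a line, values as JSON. jog_arm: Moves the arm, as the interface text tells. Its arguments: {"type":"object","properties":{"plan":{"type":"array"},"fingers":{"type":"number"},"squeeze":{"type":"number"}},"required":["plan"]}

```bash
mkdir -p pics; cat > h.py <<'E'
import numpy as np,cv2
from plant import manip
from scipy.spatial.transform import Rotation as R
E
python3 - <<'E'
from h import *
o=manip.get_obs();print({k:np.round(v,3) for k,v in o.items()})
ims=[]
for c in ("top","scene"):
    p=manip.read_camera(c); cv2.imwrite(f"pics/{c}0.png",p["frame"]);print(c,p["mtx"].tolist(),p["k1"],p["pose"].round(3).tolist())
    for n in("tray","weight_in","weight_up","weight_down"):
        print(n,[(np.round(d["centre"],4).tolist(),round(d["conf"],2)) for d in manip.spot_in(p,n)])
E
```

```text
{'clock': np.float64(0.0), 'q': array([ 0.958,  0.246,  1.559,  0.   ,  1.339, -0.174]), 'qvel': array([-0.001, -0.001,  0.003,  0.   ,  0.004, -0.001]), 'joint_efforts': array([ 0.0000e+00, -4.1582e+01, -3.1461e+01,  6.9000e-02,  3.3000e-02,
       -0.0000e+00]), 'eef_pos': array([0.276, 0.588, 0.204]), 'tcp_rot': array([-6.840e-01, -3.066e+00,  3.000e-03]), 'force': array([-0.145, -0.617,  0.543]), 'moment': array([ 0.035, -0.013,  0.046]), 'grip_force': np.float64(0.0), 'opening': np.float64(0.094)}
top [[446.23695386212427, 0.0, 323.16290573558206], [0.0, 446.23695386212427, 241.53631027757535], [0.0, 0.0, 1.0]] -0.057937441935529355 [[-0.023, -0.994, 0.105, 0.486], [-1.0, 0.024, 0.002, -0.012], [-0.005, -0.105, -0.995, 0.681], [0.0, 0.0, 0.0, 1.0]]
tray [([0.5909, 0.1855, 0.0028], 0.74)]
weight_in [([0.5699, 0.1053, 0.0159], 0.87)]
weight_up [([0.6161, -0.1952, 0.0051], 0.89)]
weight_down [([0.4554, -0.2175, 0.0462], 0.93)]
scene [[471.16256531224116, 0.0, 315.5657115203957], [0.0, 471.16256531224116, 245.09707088436377], [0.0, 0.0, 1.0]] -0.06764456444809439 [[0.903, 0.235, -0.36, 0.806], [0.429, -0.487, 0.761, -0.567], [0.003, -0.841, -0.54, 0.433], [0.0, 0.0, 0.0, 1.0]]
tray [([0.5974, 0.1708, 0.0044], 0.75)]
weight_in [([0.5783, 0.1023, 0.0166], 0.73)]
weight_up [([0.6222, -0.2055, 0.0128], 0.61)]
weight_down [([0.4585, -0.2269, 0.0503], 0.66)]
```

View pics/top0.png

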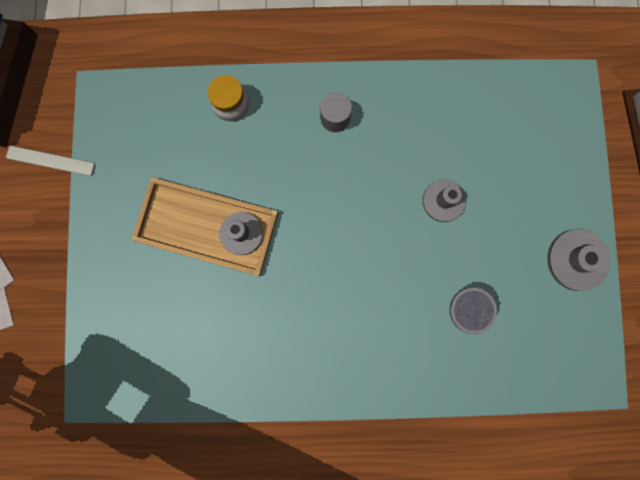

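View pics/scene0.png

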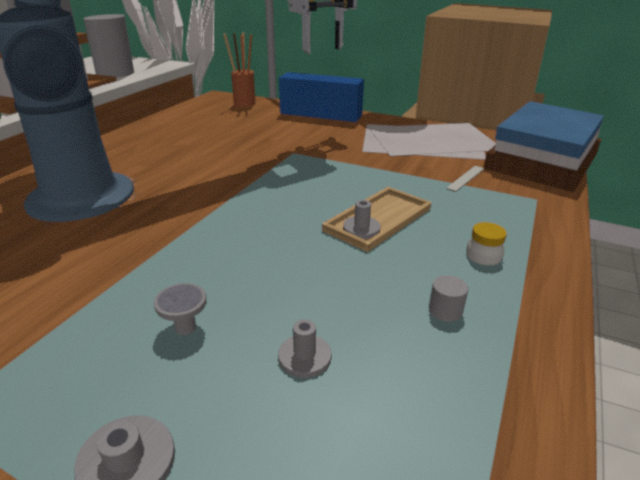

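The top view shows the tray (corners about (153,179), (278,211), (262,275), (134,241)) with weight_in at (241,233). weight_up is at (445,200), weight_down (felt side up) at (473,310), and a larger decoy hat at (580,260). Next I'll measure them in both cameras.

```bash
cat >> h.py <<'E'
def topose(p):
    if "pose" in p: return p["pose"]
    o=p["obs"]; T=np.eye(4);T[:3,:3]=R.from_rotvec(o["tcp_rot"]).as_matrix();T[:3,3]=o["eef_pos"]
    return T@p["T_tool_cam"]
def undist(p,px):
    K,k=p["mtx"],p["k1"]
    return cv2.undistortPoints(np.float64(px).reshape(-1,1,2),K,np.array([k,0,0,0.])).reshape(-1,2)
def toplane(p,px,z):
    u=undist(p,px);T=topose(p)
    d=np.c_[u,np.ones(len(u))]@T[:3,:3].T
    return T[:3,3]+d*((z-T[2,3])/d[:,2])[:,None]
def proj(p,X):
    T=np.linalg.inv(topose(p));c=np.atleast_2d(X)@T[:3,:3].T+T[:3,3];s=c[:,:2]/c[:,2:]
    s=s*(1+p["k1"]*(s**2).sum(1,keepdims=True));return s@p["mtx"][:2,:2].T+p["mtx"][:2,2]
def circ(c,r,z,n=90):
    a=np.linspace(0,2*np.pi,n);return np.c_[c[0]+r*np.cos(a),c[1]+r*np.sin(a),np.full(n,z)]
def masks(p):
    h=cv2.cvtColor(p["frame"],cv2.COLOR_BGR2HSV);H,S,V=cv2.split(h)
    wood=((H>8)&(H<28)&(S>70)&(V>90)).astype(np.uint8)
    grey=((S<45)&(V>40)).astype(np.uint8)
    return wood,grey
def blob(m,px):
    n,l,st,ce=cv2.connectedComponentsWithStats(m)
    ys,xs=np.nonzero(l);i=np.argmin((xs-px[0])**2+(ys-px[1])**2)
    c,_=cv2.findContours((l==l[ys[i],xs[i]]).astype(np.uint8),0,1)
    return max(c,key=cv2.contourArea)
# silhouette circle fit by template edges: maximize image gradient along projected circles
def fitc(p,c0,parts,rng=.012,r=.033):
    g=cv2.GaussianBlur(p["frame"].astype(np.float32),(0,0),.8)
    best=None
    def score(c):
        s=0
        for (rr,z) in parts:
            o=[cv2.remap(g,*[a.astype(np.float32).reshape(1,-1) for a in proj(p,circ(c,q,z)).T],1)[0] for q in (rr-.0015,rr+.0015)]
            s+=np.minimum(np.abs(o[1]-o[0]).sum(1),60).mean()
        return s
    c=np.array(c0[:2],float)
    for step,n in ((rng/6,6),(.0004,5)):
        L=[(score(c+[i*step,j*step]),i,j) for i in range(-n,n+1) for j in range(-n,n+1)]
        s,i,j=max(L);c=c+[i*step,j*step]
    return c,s
def fittray(p,t0,rng=1):
    from scipy.optimize import minimize
    g=cv2.GaussianBlur(p["frame"].astype(np.float32),(0,0),1)
    def rect(hx,hy,z,t):
        a=np.linspace(-1,1,60);o=np.ones(60)
        q=np.r_[np.c_[a*hx,o*hy],np.c_[a*hx,-o*hy],np.c_[o*hx,a*hy],np.c_[-o*hx,a*hy]]
        c,s=np.cos(t[2]),np.sin(t[2]);return np.c_[q@np.array([[c,s],[-s,c]])+t[:2],np.full(len(q),z)]
    def f(t):
        s=0
        for hx,hy in((.051,.102),(.043,.094)):
            o=[cv2.remap(g,*[a.astype(np.float32).reshape(1,-1) for a in proj(p,rect(hx+d,hy+d,.016,t)).T],1)[0] for d in(-.0015,.0015)]
            s-=np.minimum(np.abs(o[1]-o[0]).sum(1),80).mean()
        return s
    best=min((f([t0[0]+i,t0[1]+j,t0[2]+k]),i,j,k) for i in np.arange(-8,9,2)*.001*rng for j in np.arange(-8,9,2)*.001*rng for k in np.arange(-4,5)*.015*rng)
    t=np.array(t0)+best[1:]
    r=minimize(f,t,method="Nelder-Mead",options=dict(initial_simplex=[t,t+[.002,0,0],t+[0,.002,0],t+[0,0,.02]],xatol=1e-4))
    return r.x,-r.fun
def overlay(p,pts,fn,crop=None):
    im=p["frame"].copy()
    for X in pts:
        for q in proj(p,X): cv2.circle(im,tuple(int(v) for v in np.round(q)),0,(0,0,255),-1)
    cv2.imwrite(fn,im)
E
python3 - <<'E'
from h import *
t=manip.read_camera("top");s=manip.read_camera("scene")
c=toplane(t,[(153,179),(278,211),(262,275),(134,241)],.016);print(c.round(4))
ctr=c.mean(0);ax=(c[0]+c[3]-c[1]-c[2]);yaw=np.arctan2(ax[1],ax[0])-np.pi/2
print(ctr,yaw,np.linalg.norm(ax)/2)
for p in(t,s):
    tr,f=fittray(p,[ctr[0],ctr[1],yaw]);print("tray",tr.round(4),f)
    w=toplane(t,[(241,233)],.016)[0]
    for n,c0,parts in(("in",w,[(.033,.016),(.014,.058)]),("up",toplane(t,[(445,200)],.01)[0],[(.033,.01),(.014,.052)]),("down",toplane(t,[(474,309)],.052)[0],[(.033,.052)])):
        print(n,[np.round(v,4) for v in fitc(p,c0,parts)])
o=manip.get_obs();print(R.from_rotvec(o["tcp_rot"]).as_matrix().round(4))
E
```

```text
[[0.6588 0.2489 0.016 ]
 [0.6039 0.0564 0.016 ]
 [0.5078 0.0815 0.016 ]
 [0.5634 0.2764 0.016 ]]
[0.58348491 0.16577112 0.016     ] -0.27803277029656615 0.2014269973211593
tray [ 0.5822  0.1635 -0.2999] 137.75942993164062
in [array([0.5729, 0.113 ]), np.float32(87.786)]
up [array([ 0.6145, -0.1991]), np.float32(84.391)]
down [array([ 0.4565, -0.223 ]), np.float32(50.8297)]
tray [ 0.5851  0.1719 -0.2913] 72.72327423095703
in [array([0.5749, 0.1086]), np.float32(60.5574)]
up [array([ 0.6157, -0.1987]), np.float32(71.5999)]
down [array([ 0.4513, -0.2194]), np.float32(35.8016)]
[[-0.9053  0.4249 -0.    ]
 [ 0.4249  0.9053  0.    ]
 [ 0.      0.     -1.    ]]
```

Emit:
jog_arm([
  [[-457,-251,-80,0,0,81.6],[-457,-251,-80,0,0,81.6],[-457,-251,-80,0,0,81.6],[-457,-251,-80,0,0,81.6],[-457,-251,-80,0,0,81.6],[-457,-251,-80,0,0,81.6],[-457,-251,-80,0,0,81.6],[-457,-251,-80,0,0,81.6],[-457,-251,-80,0,0,81.6],[-457,-251,-80,0,0,81.6],[-457,-251,-80,0,0,81.6],[-457,-251,-80,0,0,81.6]],
])

```text
clock: 2.1
eef_pos: [0.5824, 0.1682, 0.2852]
tcp_rot: [-2.519, -1.876, 0.001]
force: [0.4, -1.0, -0.3]
opening: 0.0942
grip_force: 0.0
```

```bash
cat >> h.py <<'E'
def wrist():
    o=manip.get_obs();p=manip.read_camera("wrist");p["obs"]=o;return p
E
python3 - <<'E'
from h import *
p=wrist();o=p["obs"];print(o["eef_pos"].round(4),o["clock"]);print(R.from_rotvec(o["tcp_rot"]).as_matrix().round(4),p["T_tool_cam"].round(3).tolist(),p["mtx"][0,0])
cv2.imwrite("pics/w1.png",p["frame"]);print(proj(p,[[.583,.167,.016]]))
tr,f=fittray(p,[.584,.166,-.285]);print("tray",tr.round(4),f);print("in",fitc(p,[.571,.111],[(.033,.016),(.014,.058)]))
E
```

```text
[0.5824 0.1682 0.2852] 2.1
[[ 2.864e-01  9.581e-01 -5.000e-04]
 [ 9.581e-01 -2.864e-01  1.000e-04]
 [-0.000e+00 -5.000e-04 -1.000e+00]] [[0.0, -0.968, -0.251, 0.073], [1.0, -0.0, 0.001, 0.0], [-0.001, -0.251, 0.968, -0.18], [0.0, 0.0, 0.0, 1.0]] 341.32755278216285
[[315.44375195 204.23476122]]
tray [ 0.5837  0.1701 -0.2899] 148.93130493164062
in (array([0.5734, 0.1142]), np.float32(105.8396))
```

View pics/w1.png

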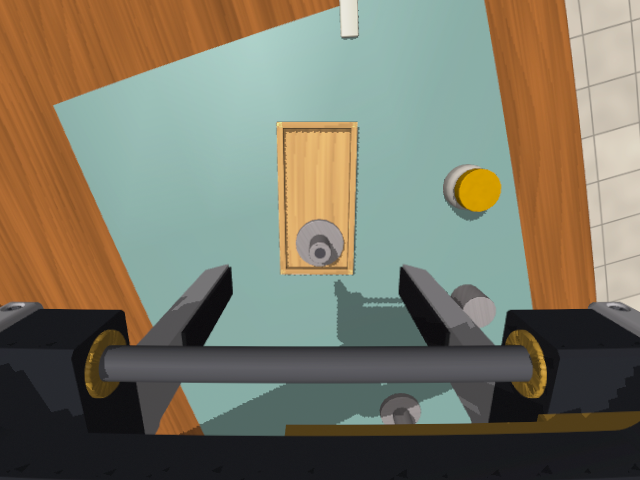

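Tray is clear, at about (276–358, 122–275) px, with weight_in at (319,243). Moving above weight_up.

Emit:
jog_arm([
  [[-343,136,135,0,0,0],[-343,136,135,0,0,0],[-343,136,135,0,0,0],[-343,136,135,0,0,0],[-343,136,135,0,0,0],[-343,136,135,0,0,0],[-343,136,135,0,0,0],[-343,136,135,0,0,0],[-343,136,135,0,0,0],[-343,136,135,0,0,0]],
])

```text
clock: 3.4
eef_pos: [0.6152, -0.199, 0.1515]
tcp_rot: [2.518, 1.877, 0.001]
force: [-0.1, -0.0, -0.3]
opening: 0.0945
grip_force: 0.0
```

```bash
python3 - <<'E'
from h import *
p=wrist();o=p["obs"];print(o["eef_pos"].round(4),o["clock"])
M=R.from_rotvec(o["tcp_rot"]).as_matrix()
for n,parts,c0 in(("up",[(.033,.01),(.014,.052)],[.615,-.199]),("brim",[(.033,.01)],[.615,-.199]),("crown",[(.014,.052)],[.615,-.199]),("down",[(.033,.052)],[.455,-.221])):
    c,s=fitc(p,c0,parts);print(n,c.round(4),s,proj(p,[[*c,parts[0][1]]]).round(),"tool",(M.T@(np.r_[c,.019]-o["eef_pos"])*1e3).round(1))
c,s=fitc(p,[.615,-.199],[(.033,.01),(.014,.052)])
overlay(p,[circ(c,.033,.01,60),circ(c,.014,.052,40)],"pics/w2.png")
E
```

```text
[ 0.6152 -0.199   0.1515] 3.4
up [ 0.6166 -0.1974] 95.56204 [[315. 223.]] tool [  1.9   0.7 132.5]
brim [ 0.617  -0.1978] 52.198242 [[316. 223.]] tool [  1.7   1.2 132.5]
crown [ 0.6194 -0.1906] 53.51232 [[316. 225.]] tool [  9.3   1.4 132.5]
down [ 0.4522 -0.2258] 43.98963 [[151. 313.]] tool [ -72.3 -148.8  132.3]
```

View pics/w2.png

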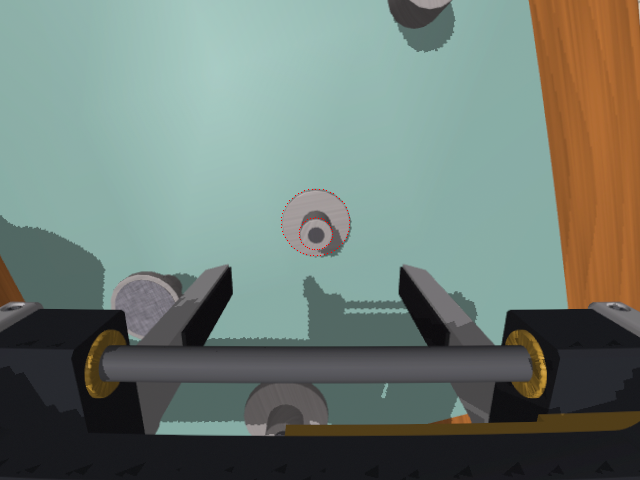

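The overlay matches weight_up's brim at (315,223) and crown at (316,235) well. Descending and gripping.

Emit:
jog_arm([
  [[2,1,50,0,0,0],[2,1,90,0,0,0],[2,1,115,0,0,0],[2,1,127,0,0,0],[2,1,132,0,0,0],[2,1,132,0,0,0]],
])

```text
clock: 4.2
eef_pos: [0.6168, -0.1991, 0.0194]
tcp_rot: [2.52, 1.874, 0.001]
force: [0.7, -0.2, -1.4]
opening: 0.0941
grip_force: 0.0
```

Emit:
jog_arm([
  [[0,0,0,0,0,0],[0,0,0,0,0,0],[0,0,0,0,0,0],[0,0,0,0,0,0],[0,0,0,0,0,0],[0,0,0,0,0,0],[0,0,0,0,0,0],[0,0,0,0,0,0]],
], fingers=-1, squeeze=35)

```text
clock: 5.2
eef_pos: [0.6161, -0.1989, 0.0184]
tcp_rot: [-2.521, -1.874, 0.0]
force: [-0.4, 0.9, -0.0]
opening: 0.0273
grip_force: 35.0
```

Emit:
jog_arm([
  [[0,0,-5,0,0,0],[0,0,-20,0,0,0],[0,0,-60,0,0,0],[0,0,-100,0,0,0],[0,0,-132,0,0,0],[0,0,-132,0,0,0],[0,0,-132,0,0,0]],
])

```text
clock: 6.08
eef_pos: [0.6152, -0.1984, 0.1489]
tcp_rot: [-2.519, -1.873, 0.002]
force: [-0.2, 0.3, -5.2]
opening: 0.0274
grip_force: 35.0
```

```bash
python3 - <<'E'
from h import *
p=wrist();o=p["obs"];print(o["eef_pos"].round(4),o["clock"],o["opening"],o["force"].round(2));cv2.imwrite("pics/w3.png",p["frame"])
M=R.from_rotvec(o["tcp_rot"]).as_matrix();print(M.round(4).tolist())
e=o["eef_pos"]
z0=e[2]-.019
c,s=fitc(p,e[:2],[(.033,z0+.01),(.014,z0+.052)]);print(c,s,(M.T@np.r_[c-e[:2],0]*1e3).round(1))
E
```

```text
[ 0.6152 -0.1984  0.1489] 6.075 0.027417727349513237 [-0.16  0.28 -5.24]
[[0.288, 0.9576, -0.0022], [0.9576, -0.288, 0.0012], [0.0005, -0.0025, -1.0]]
[ 0.61602097 -0.19684529] 99.418015 [1.8 0.3 0. ]
```

View pics/w3.png

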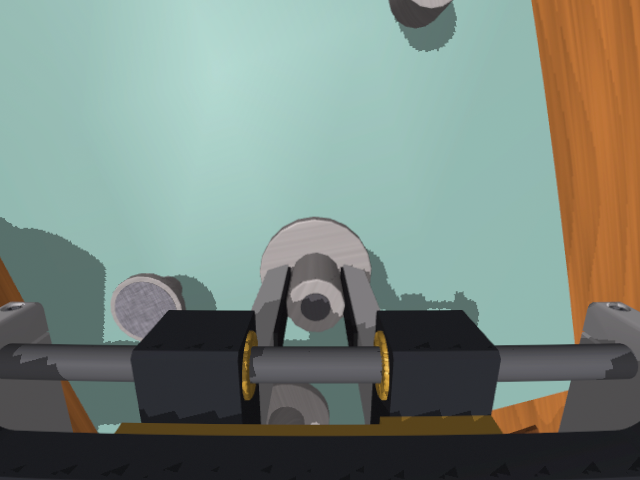

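The weight is held upright (crown at (316,300)), 1.8 mm off along tool x, a bias I'll carry over. Moving above the +y end.

Emit:
jog_arm([
  [[100,-33,-40,0,0,0],[200,-66,-40,0,0,0],[250,-82,-40,0,0,0],[300,-99,-40,0,0,0],[350,-115,-40,0,0,0],[385,-127,-40,0,0,0],[399,-131,-40,0,0,0],[399,-131,-40,0,0,0],[399,-131,-40,0,0,0],[399,-131,-40,0,0,0],[399,-131,-40,0,0,0],[399,-131,-40,0,0,0]],
])

```text
clock: 7.62
eef_pos: [0.6058, 0.2201, 0.1905]
tcp_rot: [2.522, 1.873, 0.0]
force: [0.3, 0.4, -4.4]
opening: 0.0277
grip_force: 35.0
```

```bash
python3 - <<'E'
from h import *
p=wrist();o=p["obs"];e=o["eef_pos"];print(e.round(4),o["clock"],o["force"].round(2))
M=R.from_rotvec(o["tcp_rot"]).as_matrix();print(M.round(4).tolist())
tr,f=fittray(p,[.5837,.1701,-.2899],.8);print("tray",tr.round(4),f)
z0=e[2]-.0185
c,s=fitc(p,e[:2],[(.033,z0+.01),(.014,z0+.052)],.006);print("held",c.round(4),s)
k,sy=np.cos(tr[2]),np.sin(tr[2]);Rt=np.array([[k,sy],[-sy,k]])
print("held in tray",(Rt@(c-tr[:2])*1e3).round(1),"in from w1 fit",(Rt@(np.array([.5734,.1142])-tr[:2])*1e3).round(1))
def rect(hx,hy):
    a=np.linspace(-1,1,40);o=np.ones(40);q=np.r_[np.c_[a*hx,o*hy],np.c_[a*hx,-o*hy],np.c_[o*hx,a*hy],np.c_[-o*hx,a*hy]];return np.c_[q@Rt+tr[:2],np.full(160,.016)]
overlay(p,[rect(.051,.102),rect(.043,.094),circ(c,.033,z0+.01,60)],"pics/w4.png")
E
```

```text
[0.6058 0.2201 0.1905] 7.625 [ 0.34  0.44 -4.43]
[[0.2891, 0.9573, 0.0], [0.9573, -0.2891, -0.0], [-0.0, 0.0001, -1.0]]
tray [ 0.5839  0.172  -0.2936] 113.59660339355469
held [0.6058 0.2187] 100.184395
held in tray [ 7.5 51.1] in from w1 fit [  6.7 -58.4]
```

View pics/w4.png

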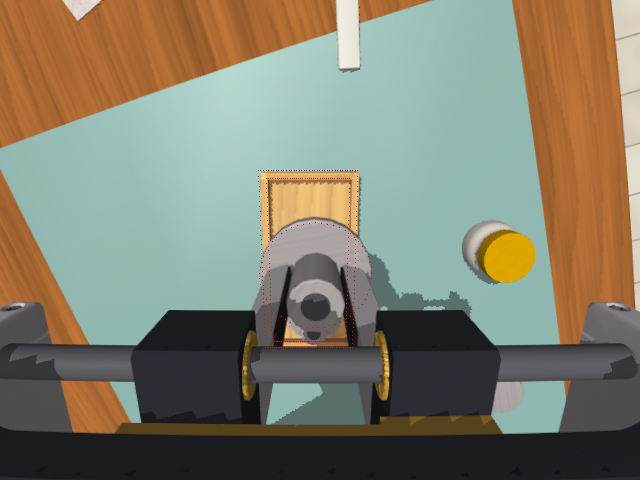

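Tray overlay fits; the held brim sits about 3 mm further +y than the fit, which agrees with the TCP + 1.8 mm offset. So the weight is at about (7, 54) in the tray frame, and I want (5.5, 57).

Emit:
jog_arm([
  [[3,-1.5,50,0,0,0],[3,-1.5,100,0,0,0],[3,-1.5,130,0,0,0],[3,-1.5,140,0,0,0],[3,-1.5,140,0,0,0],[3,-1.5,140,0,0,0]],
])

```text
clock: 8.43
eef_pos: [0.6067, 0.2244, 0.0527]
tcp_rot: [2.52, 1.873, 0.005]
force: [0.3, -0.4, -5.0]
opening: 0.0272
grip_force: 35.0
```

Emit:
jog_arm([
  [[0,0,8,0,0,0],[0,0,15,0,0,0],[0,0,20,0,0,0],[0,0,23,0,0,0],[0,0,24,0,0,0],[0,0,24,0,0,0]],
])

```text
clock: 9.18
eef_pos: [0.6052, 0.2242, 0.0265]
tcp_rot: [2.521, 1.874, 0.0]
force: [-0.3, -0.6, -5.1]
opening: 0.0275
grip_force: 35.0
```

Emit:
jog_arm([
  [[0,0,1,0,0,0],[0,0,2,0,0,0],[0,0,2,0,0,0]],
])

```text
clock: 9.55
eef_pos: [0.6051, 0.2242, 0.0245]
tcp_rot: [2.521, 1.874, 0.0]
force: [-0.1, -0.6, -3.8]
opening: 0.0279
grip_force: 35.0
```

```bash
python3 - <<'E'
from h import *
t=manip.read_camera("scene");cv2.imwrite("pics/s1.png",cv2.resize(t["frame"][150:300,280:480],(800,600),interpolation=2))
o=manip.get_obs();print(o["eef_pos"],o["force"].round(2))
E
```

```text
[0.60508047 0.22418538 0.02445099] [-0.13 -0.08 -5.11]
```

View pics/s1.png

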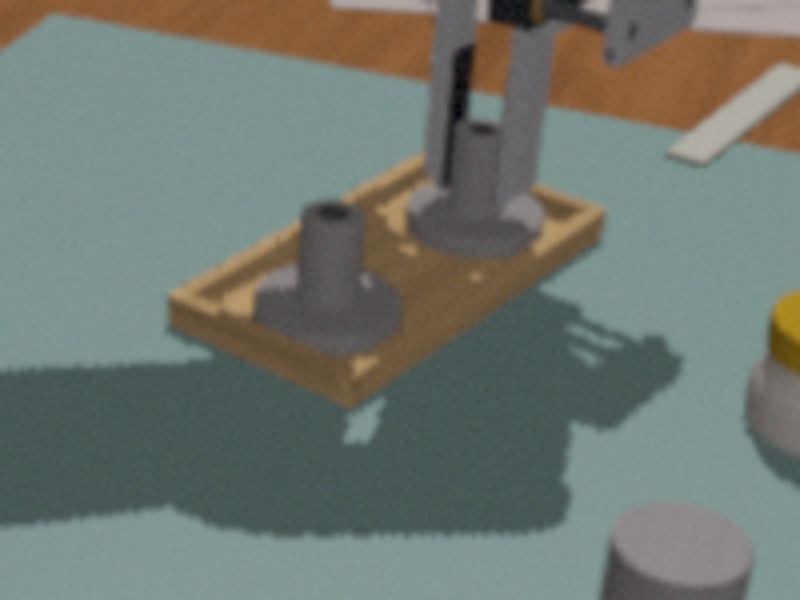

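Crop shows the held weight inside the walls, in line with weight_in. Force shows it isn't quite touching, so I'll lower gently.

Emit:
jog_arm([
  [[0,0,0.5,0,0,0],[0,0,1,0,0,0],[0,0,1,0,0,0]],
])

```text
clock: 9.98
eef_pos: [0.6052, 0.2242, 0.0244]
tcp_rot: [-2.521, -1.875, 0.0]
force: [-5.9, -1.3, 4.9]
opening: 0.0272
grip_force: 35.0
```

Emit:
jog_arm([
  [[0,0,0,0,0,0],[0,0,0,0,0,0],[0,0,0,0,0,0],[0,0,0,0,0,0]],
], fingers=0)

```text
clock: 10.48
eef_pos: [0.6053, 0.2242, 0.0235]
tcp_rot: [2.521, 1.874, 0.001]
force: [-0.3, 0.1, 0.3]
opening: 0.047
grip_force: 0.0
```

Emit:
jog_arm([
  [[0,0,-25,0,0,0],[0,0,-85,0,0,0],[0,0,-145,0,0,0],[-55,0,-205,0,0,0],[-57,0,-260,0,0,0],[-57,0,-260,0,0,0],[-57,0,-260,0,0,0],[-57,0,-260,0,0,0]],
], fingers=1)

```text
clock: 11.48
eef_pos: [0.5877, 0.1698, 0.2807]
tcp_rot: [-2.519, -1.874, 0.006]
force: [-0.3, 0.0, -0.3]
opening: 0.0938
grip_force: 0.0
```

```bash
cat >> h.py <<'E'
def intray(tr,c):
    k,s=np.cos(tr[2]),np.sin(tr[2]);return (np.array([[k,s],[-s,k]])@(np.array(c)-tr[:2])*1e3).round(1)
E
python3 - <<'E'
from h import *
p=wrist();print(p["obs"]["eef_pos"],p["obs"]["clock"]);q=manip.read_camera("top")
for p in(p,q):
    tr,f=fittray(p,[.5838,.171,-.292]);print(tr.round(4),f)
    for c0 in([.573,.113],[.605,.224]):
        for P in([(.033,.016)],[(.033,.016),(.014,.058)]):
            c,s=fitc(p,c0,P,.008);print(c.round(4),s,intray(tr,c))
cv2.imwrite("pics/t5.png",cv2.resize(q["frame"][160:295,110:290],(800,600)))
p=wrist();cv2.imwrite("pics/w5.png",p["frame"])
c=[circ(fitc(p,c0,[(.033,.016),(.014,.058)],.008)[0],.033,.016) for c0 in([.573,.113],[.605,.224])]
overlay(p,c,"pics/w5.png")
im=cv2.imread("pics/w5.png")[80:305,180:480];cv2.imwrite("pics/w5.png",cv2.resize(im,(800,600)))
E
```

```text
[0.58767071 0.16979161 0.280703  ] 11.475
[ 0.5838  0.1701 -0.2907] 148.86436462402344
[0.5738 0.1139] 59.504025 [  6.5 -56.7]
[0.5734 0.1134] 104.816666 [  6.3 -57.3]
[0.6058 0.2248] 59.610676 [ 5.4 58.7]
[0.6046 0.2236] 93.802895 [ 4.6 57.2]
[ 0.5825  0.1642 -0.3008] 140.6241455078125
[0.5722 0.1122] 57.542137 [  5.6 -52.7]
[0.573  0.1126] 90.68518 [  6.2 -52.1]
[0.6046 0.2217] 57.94022 [ 4.1 61.5]
[0.6063 0.2235] 102.08679 [ 5.2 63.7]
```

View pics/w5.png

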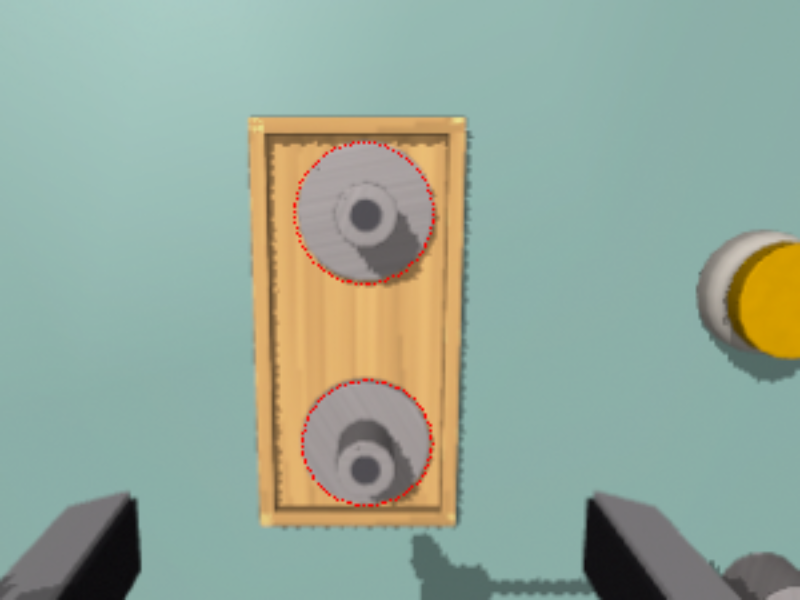

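Both weights stand flat in the tray, circles matching at (365,213) and (367,443) in the crop. Their tray-frame positions are about (5, 58) and (6.4, −57). Next is weight_down.

Emit:
jog_arm([
  [[-415,-15,110,0,0,0],[-415,-15,110,0,0,0],[-415,-15,110,0,0,0],[-415,-15,110,0,0,0],[-415,-15,110,0,0,0],[-415,-15,110,0,0,0],[-415,-15,110,0,0,0],[-415,-15,110,0,0,0],[-415,-15,110,0,0,0],[-415,-15,110,0,0,0],[-415,-15,110,0,0,0]],
])

```text
clock: 13.0
eef_pos: [0.4554, -0.2225, 0.1738]
tcp_rot: [2.519, 1.877, 0.0]
force: [1.3, 0.3, 0.1]
opening: 0.094
grip_force: 0.0
```

```bash
python3 - <<'E'
from h import *
p=wrist();o=p["obs"];print(o["eef_pos"].round(4),o["clock"])
M=R.from_rotvec(o["tcp_rot"]).as_matrix()
for r in(.033,):
    c,s=fitc(p,[.453,-.223],[(r,.052)]);print(c.round(4),s,"tool",(M.T@(np.r_[c,.028]-o["eef_pos"])*1e3).round(1))
overlay(p,[circ(c,.033,.052,60)],"pics/w6.png")
E
```

```text
[ 0.4554 -0.2225  0.1738] 13.0
[ 0.4502 -0.2198] 57.868988 tool [  1.1  -5.8 145.8]
```

View pics/w6.png

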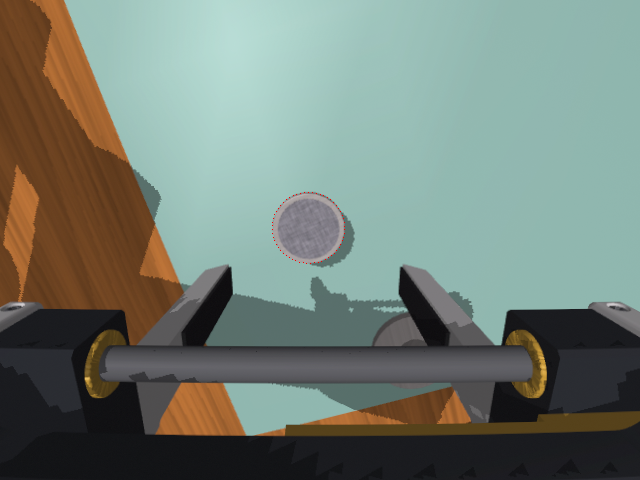

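weight_down matches at (309,228). Descending onto the brim and gripping.

Emit:
jog_arm([
  [[0,-6,20,0,0,0],[0,-6,60,0,0,0],[0,-6,100,0,0,0],[0,-6,125,0,0,0],[0,-6,140,0,0,0],[0,-6,145,0,0,0],[0,-6,145,0,0,0]],
])

```text
clock: 13.92
eef_pos: [0.4495, -0.222, 0.029]
tcp_rot: [2.52, 1.874, 0.0]
force: [-0.8, -0.8, 0.8]
opening: 0.0942
grip_force: 0.0
```

Emit:
jog_arm([
  [[0,0,0,0,0,0],[0,0,0,0,0,0],[0,0,0,0,0,0],[0,0,0,0,0,0],[0,0,0,0,0,0],[0,0,0,0,0,0]],
], fingers=-1, squeeze=40)

```text
clock: 14.68
eef_pos: [0.4492, -0.222, 0.0288]
tcp_rot: [2.521, 1.874, -0.0]
force: [-1.5, 1.1, 3.3]
opening: 0.0653
grip_force: 40.0
```

Emit:
jog_arm([
  [[0,0,-5,0,0,0],[0,0,-20,0,0,0],[0,0,-60,0,0,0],[0,0,-100,0,0,0],[0,0,-140,0,0,0],[0,0,-140,0,0,0],[0,0,-140,0,0,0]],
])

```text
clock: 15.55
eef_pos: [0.4481, -0.221, 0.1668]
tcp_rot: [-2.519, -1.873, 0.001]
force: [0.7, -0.4, -3.9]
opening: 0.0651
grip_force: 40.0
```

```bash
python3 - <<'E'
from h import *
p=wrist();o=p["obs"];e=o["eef_pos"];print(e.round(4),o["clock"],o["opening"])
M=R.from_rotvec(o["tcp_rot"]).as_matrix();print(M.round(4).tolist())
z0=e[2]-.0285
c,s=fitc(p,e[:2],[(.033,z0+.052)],.008);d=(M.T@np.r_[c-e[:2],0]*1e3);print(c,s,"held tool",d.round(1))
t=np.array([.5893,.169])-c;print("move tool",(M.T@np.r_[t,0]*1e3).round(1))
overlay(p,[circ(c,.033,z0+.052,60)],"pics/w7.png")
E
```

```text
[ 0.4481 -0.221   0.1668] 15.55 0.06508643604424727
[[0.2881, 0.9576, -0.002], [0.9576, -0.2881, 0.0016], [0.001, -0.0023, -1.0]]
[ 0.44944934 -0.21836438] 54.42721 held tool [2.9 0.5 0. ]
move tool [4.112e+02 2.230e+01 3.000e-01]
```

View pics/w7.png

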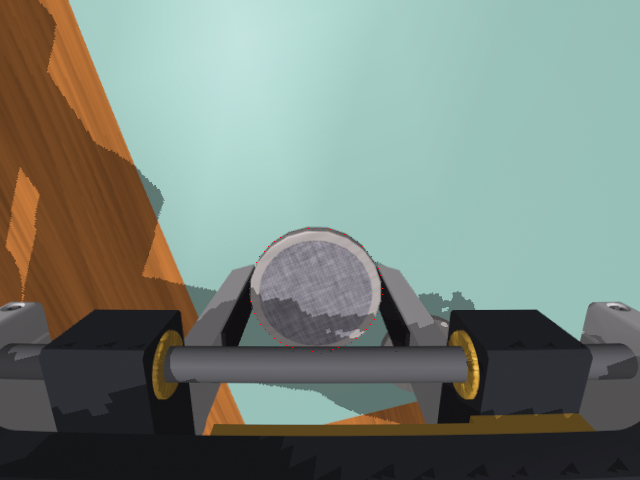

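Held squarely at (316,288). Moving above the middle of the tray, then correcting from the measured TCP. No more pictures to view, so numbers only from here.

Emit:
jog_arm([
  [[50,3,-30,0,0,0],[105,6,-30,0,0,0],[160,9,-30,0,0,0],[215,12,-30,0,0,0],[270,15,-30,0,0,0],[325,18,-30,0,0,0],[370,20,-30,0,0,0],[400,22,-30,0,0,0],[411,22,-30,0,0,0],[411,22,-30,0,0,0],[411,22,-30,0,0,0],[411,22,-30,0,0,0]],
])

```text
clock: 17.1
eef_pos: [0.5884, 0.1645, 0.1984]
tcp_rot: [2.522, 1.873, -0.0]
force: [-0.1, 0.8, -3.3]
opening: 0.0652
grip_force: 40.0
```

```bash
python3 - <<'E'
from h import *
p=wrist();o=p["obs"];e=o["eef_pos"];print(e.round(4),o["clock"])
M=R.from_rotvec(o["tcp_rot"]).as_matrix()
z0=e[2]-.0285
c,s=fitc(p,e[:2]+.0025*M[:2,0],[(.033,z0+.052)],.006);print(s,"held tool",(M.T@np.r_[c-e[:2],0]*1e3).round(1))
for c0 in([.573,.113],[.605,.224]): print(fitc(p,c0,[(.033,.016),(.014,.058)],.005))
t=np.array([.5893,.169])-(e[:2]+.0025*M[:2,0]+.0004*M[:2,1]);print("move tool",(M.T@np.r_[t,0]*1e3).round(1), "down",e[2]-.0347)
E
```

```text
[0.5884 0.1645 0.1984] 17.1
57.420616 held tool [ 2.2  0.5 -0. ]
(array([0.576, 0.12 ]), np.float32(43.914402))
(array([0.6071    , 0.22483333]), np.float32(96.89199))
move tool [ 2.1 -0.8 -0. ] down 0.16372280419132768
```

Emit:
jog_arm([
  [[2,-0.5,30,0,0,0],[2,-0.5,70,0,0,0],[2,-0.5,95,0,0,0],[2,-0.5,110,0,0,0],[2,-0.5,110,0,0,0],[2,-0.5,110,0,0,0]],
])

```text
clock: 17.9
eef_pos: [0.5897, 0.1675, 0.09]
tcp_rot: [2.52, 1.873, 0.003]
force: [0.4, -0.5, -3.7]
opening: 0.0651
grip_force: 40.0
```

Emit:
jog_arm([
  [[0,0,10,0,0,0],[0,0,20,0,0,0],[0,0,30,0,0,0],[0,0,40,0,0,0],[0,0,47,0,0,0],[0,0,50,0,0,0],[0,0,51,0,0,0],[0,0,51,0,0,0]],
])

```text
clock: 18.9
eef_pos: [0.5888, 0.1676, 0.0377]
tcp_rot: [2.521, 1.874, 0.001]
force: [0.6, 0.5, -2.9]
opening: 0.0647
grip_force: 40.0
```

Emit:
jog_arm([
  [[0,0,1,0,0,0],[0,0,2,0,0,0],[0,0,2,0,0,0]],
])

```text
clock: 19.27
eef_pos: [0.5885, 0.1675, 0.0354]
tcp_rot: [-2.521, -1.874, 0.0]
force: [0.1, -0.1, -3.1]
opening: 0.0652
grip_force: 40.0
```

Emit:
jog_arm([
  [[0,0,0.5,0,0,0],[0,0,1,0,0,0],[0,0,1,0,0,0]],
])

```text
clock: 19.65
eef_pos: [0.5887, 0.1676, 0.0349]
tcp_rot: [2.521, 1.874, 0.0]
force: [-1.9, -0.3, 0.5]
opening: 0.0652
grip_force: 40.0
```

Emit:
jog_arm([
  [[0,0,0.4,0,0,0],[0,0,0.4,0,0,0]],
])

```text
clock: 19.9
eef_pos: [0.5887, 0.1676, 0.0348]
tcp_rot: [-2.521, -1.874, -0.0]
force: [-4.2, 0.3, 6.1]
opening: 0.0648
grip_force: 40.0
```

Emit:
jog_arm([
  [[0,0,0,0,0,0],[0,0,0,0,0,0],[0,0,0,0,0,0],[0,0,0,0,0,0]],
], fingers=1)

```text
clock: 20.4
eef_pos: [0.5887, 0.1675, 0.034]
tcp_rot: [2.521, 1.874, 0.0]
force: [-0.0, 0.3, -0.6]
opening: 0.0941
grip_force: 0.0
```

Emit:
jog_arm([
  [[0,0,-15,0,0,0],[0,0,-45,0,0,0],[0,0,-95,0,0,0],[0,0,-155,0,0,0],[0,0,-215,0,0,0],[0,0,-245,0,0,0],[0,0,-245,0,0,0],[0,0,-245,0,0,0]],
])

```text
clock: 21.4
eef_pos: [0.5878, 0.1674, 0.2774]
tcp_rot: [-2.52, -1.874, 0.003]
force: [-0.3, 0.4, -0.4]
opening: 0.0941
grip_force: 0.0
```

```bash
python3 - <<'E'
from h import *
p=wrist();print(p["obs"]["eef_pos"],p["obs"]["clock"]);q=manip.read_camera("top");s=manip.read_camera("scene")
for p in(p,q,s):
    tr,f=fittray(p,[.5838,.171,-.292]);print(tr.round(4),f)
    for n,c0,P in(("in",[.573,.113],[(.014,.058)]),("up",[.605,.224],[(.014,.058)]),("mid",[.589,.169],[(.033,.058)])):
        c,sc=fitc(p,c0,P,.007);print(n,c.round(4),sc,intray(tr,c))
E
```

```text
[0.58776047 0.16742758 0.27744435] 21.4
[ 0.584   0.1701 -0.2885] 149.2476806640625
in [0.5808 0.1095] 51.38418 [ 14.2 -59. ]
up [0.6093 0.2158] 37.648525 [11.3 51. ]
mid [0.5902 0.1682] 54.25154 [ 6.5 -0.1]
[ 0.5825  0.1642 -0.2995] 144.4337158203125
in [0.573 0.113] 54.648113 [  6.  -51.7]
up [0.6012 0.2322] 48.31048 [-2.3 70.5]
mid [0.589  0.1682] 55.801388 [5.  5.7]
[ 0.585   0.172  -0.2904] 64.34365844726562
in [0.5784 0.1138] 37.527813 [ 10.4 -57.6]
up [0.6093 0.215 ] 28.809153 [11.  48.2]
mid [0.5898 0.171 ] 31.421967 [4.9 0.4]
```

```bash
python3 - <<'E'
from h import *
p=wrist();q=manip.read_camera("top");s=manip.read_camera("scene")
for p in(p,q,s):
    for n,c0 in(("in",[.5735,.1135]),("up",[.605,.224])):
        c,sc=fitc(p,c0,[(.033,.016),(.014,.058)],.005);print(n,c.round(4),sc)
    for z in(.052,.055,.058,.061): print(z,fitc(p,[.589,.169],[(.033,z)],.004)[1],end=" ")
    print()
for n in("weight_in","weight_up","weight_down"): print(n,[(np.round(d["centre"],3).tolist(),round(d["conf"],2)) for d in manip.spot_in(s,n)])
E
```

```text
in [0.5735 0.1139] 90.59844
up [0.6046 0.2236] 90.30559
0.052 54.296627 0.055 54.10337 0.058 54.218414 0.061 53.865185 
in [0.5731 0.1127] 104.88435
up [0.6067 0.2236] 88.49379
0.052 56.0419 0.055 55.950417 0.058 55.788578 0.061 55.64406 
in [0.5785 0.1114] 59.727173
up [0.6087 0.217 ] 46.599586
0.052 23.815254 0.055 29.913626 0.058 30.979448 0.061 31.070889 
weight_in [([0.579, 0.102, 0.016], 0.9)]
weight_up [([0.614, 0.218, 0.018], 0.76)]
weight_down [([0.59, 0.156, 0.056], 0.94)]
```

Wrist and top views show the neighbours where they stood before and the middle brim round and at full height. The scene view is coarser and partly hidden. Handing in.

```bash
python3 -c "
from plant import manip
print(manip.job_done())"
```

```text
the job is handed in; nothing more can be done
None
```

The job is handed in at about 22 s on the robot clock: by my measurements, all three weights stand flat in one row along the tray, with the upside-down one in the middle; no verdict came back.

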